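Sort dismantled pacemaker parts at the inspection bench

ROBOT

A 6-joint arm with a two-finger parallel gripper is mounted at the origin on the work surface. World frame = base frame: x ahead of the robot, y to its left, z up, the work surface at z = 0. Lengths are in m, angles in rad, forces in N, time in s.
With the tool pointing down it reaches from about 0.35 to 0.775 m from the base axis. Payload 7.3 kg.
Tool frame: the origin (TCP) lies at the very end of the fingers, on their centre line; the grasp point (between the pads) lies 19 mm behind it (robot.tcp_to_grasp is the distance from the TCP to the grasp point, in m); z points along the fingers, y is the direction in which the jaws open and shut (so a half turn about z gives the same grasp; the last joint's range is limited). The gripper opens to 92 mm and grips with 3 to 60 N. Pads are 19 mm wide; open, the fingers measure 130 mm over their backs; the gripper's body (75 mm by 190 mm) begins 47 mm behind the grasp point.
Start: joints at [-1.453, 0.342, 1.524, -0, 1.275, -0.146], TCP at [0.137, -0.507, 0.227] pointing down, gripper open.
Joint ranges: [-2.53, 2.53], [-0.77, 2.02], [0.04, 2.7], [-1, 4.14], [0.28, 2.66], [-3.11, 3.11]. Speed limits (rad/s): [2.57, 2.57, 3.14, 3.14, 3.14, 3.14].

INTERFACE

Orientations are given as [roll, pitch, yaw] about the fixed x, y, z axes, in that order (R = Rz(yaw) Ry(pitch) Rx(roll)).
In Python, from cell import robot gives the robot as it stands.
- The arm moves only by the tool arm_command, never from a script. Its argument "motion" is a list that holds one entry, the list of rows, each a list of 7 numbers: the turn, a rotation vector about the tool's x, y, z in units of 90 degrees (1.0 is 90 degrees), then the shift along the tool's x, y, z in units of 30 cm (1.0 is 30 cm), then the opening, from -1 (shut) to 1 (fully open). In form: [[[wx, wy, wz, tx, ty, tz, grip], ...]]. A call has 1 to 8 rows; each row is the pose to reach, as a shift and turn from the pose commanded when the call began, along the tool's axes at that moment; what a row does not reach only later rows make up. A row lasts 1/10 s, in which the tool goes at most 50 mm and 8.59 degrees, less where a joint would pass 70% of its speed; a pose out of reach is approached as far as the arm can. A call with a number of a shift or a turn outside -1 to 1 is refused whole. A call with a gripper value outside its range is refused whole. The fingers move at their own pace and stop on an object; "grip_force" is the grip in N (left out, the last holds). Time passes only in rows, so rows that repeat a pose let the fingers close. It gives the time, the measured TCP pose, the force and the opening at its end, in the units of the state.
- robot.observe(): the state, without advancing time (a new reading comes with each control period).
- robot.read_camera(name): name is "side" or "top" or "wrist"; returns a dict with "image" (384x512x3 uint8, red, green, blue), "z_map" (384x512 float32, m along the optical axis (not along the pixel's ray), 0 where there is no reading), "fov_y" (degrees; the focal length in pixels is half the picture's height over the tangent of half this angle, whatever the lens; pixels are square), "cx", "cy" (the principal point, pixels), "k1" (the pictures are not rectified: a ray, as slopes to the right and down, at radius r is drawn at 1 + k1 r^2 times it, then the intrinsics apply), "cam_to_world" (4x4, takes a point from camera to world coordinates). Camera axes: x right, y down, z forward; pixel columns grow to the right and rows downward; lengths in m; the calibration is good to about 2 mm. A picture is of the moment at which its call begins.
- robot.hand_in(): hands the job in, once; it reports no verdict.
The state is a dict: "time": time; "qpos": joint angles; "qvel": joint speeds; "joint_efforts": joint torques, N m; "tool_pos": TCP position; "tool_rot": TCP orientation; "contact_force": force on the tool from outside, world axes, zero at the start; "torque": the same for the moment, N m; "opening": finger opening in m.
Only numpy, scipy, OpenCV 4.12 (cv2) and the standard library are available. Lean on these libraries where they do the work, as an engineer would, in place of code of your own. Each camera call takes 0.05 s, during which the arm holds its last target.

TASK

Sort the pacemaker parts for inspection: lay the large titanium can flat in the square clear tray, the small titanium can flat in the round steel dish and the white header block in the oblong clear tray, all three the same way up as you found them, and send the little steel plug down through the funnel into the cup. Set the cans and the header down gently rather than dropping them, let go of everything, and leave the torque driver and the loupe where they are.

Things in the scene. Friction and masses are not known exactly. Their poses are not given: they have to be found in the camera images.
- large_can: Large pacemaker can of bare titanium, lying flat and loose: 52 mm wide (x) by 58 mm long (y) by 14 mm thick, one end (-y) a half circle of radius 26, the other (+y) square, with two flat parallel sides (52 mm apart, from y = -3 to y = +29 mm) to grip along x. Origin: centre of its underside; z up. About 45 g.
- small_can: Small pacemaker can of bare titanium, same form, lying flat and loose: 34 mm wide (x) by 38 mm long (y) by 14 mm thick, half-round end of radius 17 at -y, flat sides from y = -2 to y = +19 mm. Origin: centre of its underside; z up. About 25 g.
- header: White nylon header block, loose, a bar 44 mm long (x) by 16 mm wide (y) by 16 mm high with dark bores on top and on one side. Origin: centre of its underside; z up. About 16 g.
- plug: Small stainless steel plug, loose, a plain cylinder 20 mm in diameter and 24 mm tall that stands on end. Origin: its centre, 12 mm above the bench; z along its axis. About 55 g.
- driver: Stainless steel torque driver lying loose on the bench, a bystander to leave alone: ribbed handle 56 mm long, 20 wide and 18 high (x = -53 to +3 mm), then a collar and a thin shaft to x = +55 mm. Origin: on the bench under its middle; x along the shaft.
- loupe: Black eye loupe standing loose on the bench, a bystander to leave alone: round, 34 mm across at the top, 26 at the foot, 30 mm high. Origin: centre of its underside.
- square_tray: Clear polycarbonate parts tray (looks pale from above), square, fixed to the bench: 116 by 116 mm outside, 14 mm high, walls and floor 4 mm thick (inside 108 by 108 mm, floor 4 mm above the bench). Origin: centre of its underside; x and y along its sides.
- long_tray: Clear polycarbonate parts tray (looks pale from above), oblong, fixed to the bench: 90 mm (x) by 140 mm (y) outside, 14 mm high, walls and floor 4 mm thick (inside 82 by 132 mm, floor 4 mm above the bench). Origin: centre of its underside; y along its long side.
- round_dish: Round shallow stainless steel dish, fixed to the bench: 120 mm across the rim, 14 mm high, inside 106 mm across at its flat floor, floor 4 mm above the bench. Origin: centre of its underside.
- funnel_stand: Aluminium funnel clamped upright over a steel sorting cup, on a dark foot plate (110 by 90 mm), all fixed. Funnel, cup and origin share one vertical axis; origin at bench height. Funnel mouth 98 mm across at 104 mm above the bench, spout bore 44 mm; the cup below is 68 mm wide inside, its floor 10 mm and its rim 54 mm above the bench, with the spout reaching into it. A post 10 mm thick, 100 mm high, stands 56 mm from the axis towards the stand's +x.

How it is judged:
At the end, for the whole second after the job is handed in: Large can in square tray, small can in round dish, header in oblong tray: each inside, same way up as found, underside within 4 mm of the floor, tilt under 0.12 rad. Plug in the cup, any attitude. All at rest and released. Driver and loupe within 20 mm of their start (x of large_can in the frame of square_tray between -0.036 and 0.036 m and y of large_can in the frame of square_tray between -0.036 and 0.036 m and z of large_can in the frame of square_tray between 0 and 0.008 m and angle between the z axis of large_can and the z axis of square_tray, either way round below 0.12 rad and x of header in the frame of long_tray between -0.036 and 0.036 m and y of header in the frame of long_tray between -0.061 and 0.061 m and z of header in the frame of long_tray between 0 and 0.008 m and angle between the z axis of header and the z axis of long_tray, either way round below 0.12 rad and horizontal distance between small_can and round_dish below 0.044 m and z of small_can in the frame of round_dish between 0 and 0.008 m and angle between the z axis of small_can and the z axis of round_dish, either way round below 0.12 rad and horizontal distance between plug and funnel_stand below 0.03 m and height (world z) of plug between 0.012 and 0.04 m and linear speed of each of large_can, small_can, header, plug below 0.02 m/s and contact force between the fingers and large_can below 0.05 N and contact force between the fingers and small_can below 0.05 N and contact force between the fingers and header below 0.05 N and contact force between the fingers and plug below 0.05 N and distance of each of driver, loupe from where it was at the start of the episode below 0.02 m); the robot touches nothing.
It fails at once if the large can is dropped or thrown (free of the fingers and faster than 0.7 m/s, as after a fall of 25 mm) (linear speed of large_can above 0.7 m/s and contact force between the fingers and large_can below 0.02 N).
It fails at once if the small can is dropped or thrown (free of the fingers and faster than 0.7 m/s, as after a fall of 25 mm) (linear speed of small_can above 0.7 m/s and contact force between the fingers and small_can below 0.02 N).
It fails at once if the header is dropped or thrown (free of the fingers and faster than 0.7 m/s, as after a fall of 25 mm) (linear speed of header above 0.7 m/s and contact force between the fingers and header below 0.02 N).
It fails at once if the torque driver is pushed or lifted more than 20 mm from its place (distance of driver from where it was at the start of the episode above 0.02 m).
It fails at once if the loupe is pushed or lifted more than 20 mm from its place (distance of loupe from where it was at the start of the episode above 0.02 m).
It also fails if it takes over 120 s, if anything falls off the work surface, if the arm or the gripper's body presses on something with over 40 N, if the wrist force passes 120 N, or if a joint passes its speed limit or range.

## Working session

There is one attempt and no reset: what is moved stays moved. The work goes in short steps, Python scripts to look and compute and a tool call to move; the robot and the scene stay as the last step left them, time stands still between calls to the robot, and variables do not carry over. Pictures are saved under pics/ and viewed, and the job is handed in when it is done.

Besides the shell and the picture viewer there is one more tool, called after "Request:" as name(argument=value, ...) on one line, values as JSON. arm_command: Moves the arm, as the interface text tells. Its arguments: {"type":"object","properties":{"motion":{"type":"array"},"grip_force":{"type":"number"}},"required":["motion"]}

```bash
ls; mkdir -p pics
cat > h.py <<'E'
import numpy as np,cv2
from cell import robot
def save(n,im): cv2.imwrite(f'pics/{n}.png',im[:,:,::-1])
E
python3 - <<'E'
from h import *
for n in ('top','side','wrist'):
    c=robot.read_camera(n); save(n+'0',c['image']); np.savez(f'{n}0.npz',**c)
    print(n,c['fov_y'],c['cx'],c['cy'],c['k1'],np.round(c['cam_to_world'],3).tolist())
print(robot.observe())
E
```

```text
pics
top 43.21231999066869 253.9410756475062 188.86475462053542 0.06299906843018208 [[-0.026, -0.992, 0.12, 0.393], [-1.0, 0.028, 0.014, -0.01], [-0.017, -0.12, -0.993, 1.02], [0.0, 0.0, 0.0, 1.0]]
side 56.06630722815254 259.86310221537053 184.9235082633234 -0.07706650516582138 [[-0.972, -0.138, 0.189, 0.33], [-0.234, 0.565, -0.791, 0.748], [0.003, -0.813, -0.582, 0.608], [0.0, 0.0, 0.0, 1.0]]
wrist 71.5163872462848 257.12166834270045 186.1187532081185 -0.01898289573995152 [[0.261, -0.926, -0.273, 0.209], [-0.965, -0.251, -0.073, -0.487], [-0.001, 0.283, -0.959, 0.385], [0.0, 0.0, 0.0, 1.0]]
{'time': 0.15, 'qpos': array([-1.45302765e+00,  3.42568319e-01,  1.52474757e+00, -1.40308799e-05,
        1.27540892e+00, -1.45982993e-01]), 'qvel': array([-0.00098371, -0.00123307, -0.0037541 , -0.00043546,  0.00062817,
       -0.00052744]), 'joint_efforts': array([ 1.06073912e-03, -4.31467724e+01, -2.44352585e+01,  7.17654498e-02,
        5.38106589e-02, -8.90109891e-05]), 'tool_pos': array([ 0.13686178, -0.50655106,  0.22621915]), 'tool_rot': array([-3.14047059e+00, -1.51413489e-04,  2.63755682e-01]), 'contact_force': array([ 0.11004511, -0.30178573, -1.32804281]), 'torque': array([-0.00669864,  0.00398435,  0.01271712]), 'opening': 0.09161773888026391}
```

View pics/top0.png

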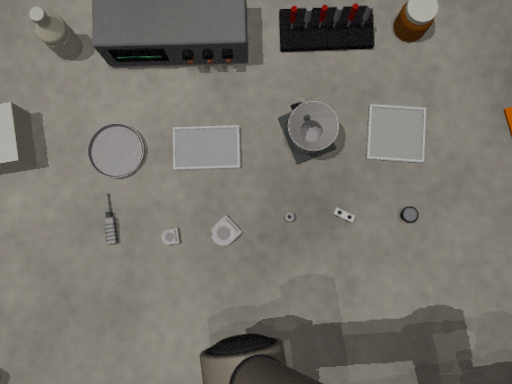

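View pics/side0.png

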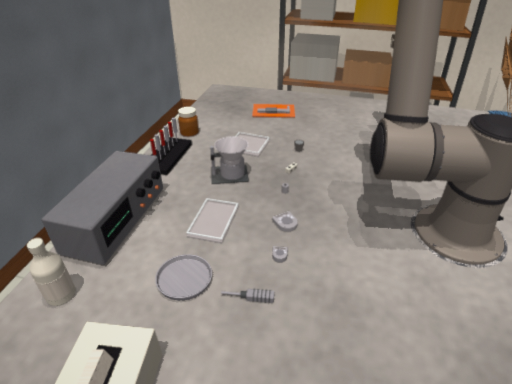

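View pics/wrist0.png

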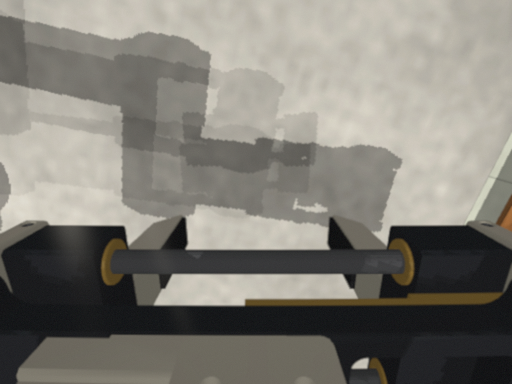

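The top view shows, by (col,row): dish (117,151), oblong tray (207,148), funnel (313,127), square tray (397,133), driver (110,220), small can (171,237), large can (226,232), plug (290,217), header (344,214) and loupe (410,214). Next I'll look at enlarged crops and measure.

```bash
cat >> h.py <<'E'
def rays(c,px):
    px=np.asarray(px,float).reshape(-1,2)
    f=c['image'].shape[0]/2/np.tan(np.radians(float(c['fov_y']))/2)
    d=(px-[float(c['cx']),float(c['cy'])])/f
    s=d.copy()
    for _ in range(20): s=d/(1+float(c['k1'])*(s**2).sum(1,keepdims=True))
    v=np.c_[s,np.ones(len(s))]@c['cam_to_world'][:3,:3].T
    return c['cam_to_world'][:3,3],v
def onplane(c,px,z):
    o,v=rays(c,px); t=(z-o[2])/v[:,2]; return o+t[:,None]*v
def proj(c,P):
    T=np.linalg.inv(c['cam_to_world']); p=np.asarray(P,float).reshape(-1,3)@T[:3,:3].T+T[:3,3]
    f=c['image'].shape[0]/2/np.tan(np.radians(float(c['fov_y']))/2)
    s=p[:,:2]/p[:,2:]; s=s*(1+float(c['k1'])*(s**2).sum(1,keepdims=True))
    return s*f+[float(c['cx']),float(c['cy'])]
E
python3 - <<'E'
from h import *
c=dict(np.load('top0.npz')); im=c['image']
crop=im[195:255,90:430]
a=cv2.resize(im[195:255,90:260],None,fx=4.7,fy=4.7,interpolation=cv2.INTER_CUBIC)
b=cv2.resize(im[195:255,260:430],None,fx=4.7,fy=4.7,interpolation=cv2.INTER_CUBIC)
save('crop0',np.vstack([a,b]))
for n,p,z in [('dish',(117,151),.014),('long',(207,148),.014),('funnel',(313.5,126.5),.104),('sq',(397,133),.014),('driver',(110,220),.01),('small',(171,237),.014),('large',(226,232),.014),('plug',(290,217),.024),('header',(344,214),.016),('loupe',(410,214),.03)]:
    print(n,np.round(onplane(c,p,z)[0],3))
z=c['z_map'];print(z[160,260])
E
```

```text
dish [0.603 0.291 0.014]
long [0.604 0.101 0.014]
funnel [ 0.621 -0.115  0.104]
sq [ 0.624 -0.298  0.014]
driver [0.458 0.305 0.01 ]
small [0.419 0.178 0.014]
large [0.426 0.064 0.014]
plug [ 0.453 -0.068  0.024]
header [ 0.457 -0.18   0.016]
loupe [ 0.453 -0.31   0.03 ]
1.0328567
```

View pics/crop0.png

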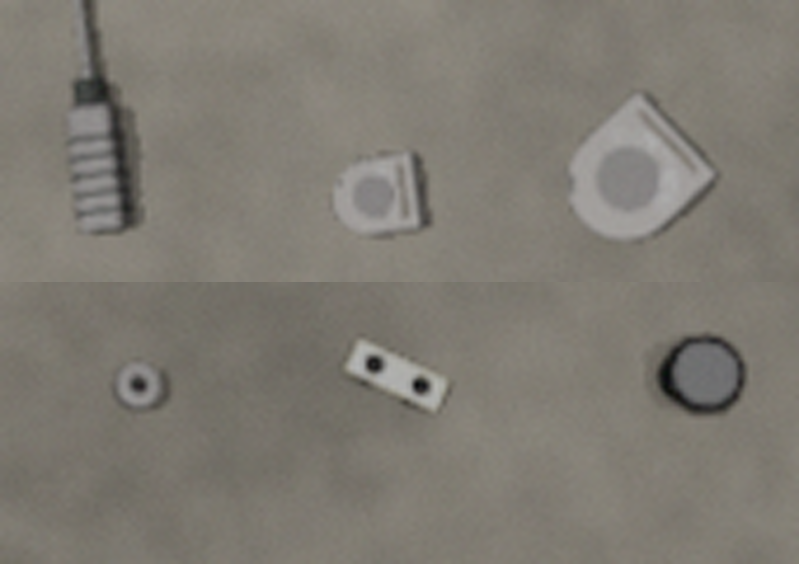

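The crop shows all four parts clearly, with their orientations. Next: contours from brightness masks, cast onto the plane of each part's top.

```bash
cat > seg.py <<'E'
from h import *
def seg(c,px,z,r=25,thr=None,scale=6):
    x,y=int(px[0]),int(px[1]); im=c['image']; x0=max(x-r,0);y0=max(y-r,0)
    g=cv2.cvtColor(im[y0:y+r,x0:x+r],cv2.COLOR_RGB2GRAY)
    G=cv2.resize(g,None,fx=scale,fy=scale,interpolation=cv2.INTER_CUBIC)
    if thr is None: thr,_=cv2.threshold(G,0,255,cv2.THRESH_OTSU)
    m=(G>thr).astype(np.uint8)
    cs,_=cv2.findContours(m,cv2.RETR_EXTERNAL,cv2.CHAIN_APPROX_NONE)
    k=max(cs,key=cv2.contourArea)[:,0,:]
    p=(k+.5)/scale-.5+[x0,y0]
    P=onplane(c,p,z)[:,:2]
    rect=cv2.minAreaRect((P*1000).astype(np.float32))
    return thr,P,rect
E
python3 - <<'E'
from seg import *
c=dict(np.load('top0.npz'))
for n,p,z,t in [('small',(171,237),.014,None),('large',(226,232),.014,None),('plug',(290,217),.024,None),('header',(344,214),.016,None)]:
  for t in (None,135,145,155):
    t,P,r=seg(c,p,z,25,t); M=cv2.moments((P*1000).astype(np.float32))
    print(n,t,np.round(r[0],1),np.round(r[1],1),round(r[2],1),'cent',round(M['m10']/M['m00'],1),round(M['m01']/M['m00'],1))
    if n in('large','small','header'): print(np.round(cv2.boxPoints(r)).tolist())
E
```

```text
small 140.0 [421.3 182.3] [32.  35.2] 7.3 cent 421.2 180.9
[[403.0, 198.0], [408.0, 163.0], [439.0, 167.0], [435.0, 202.0]]
small 135 [421.4 182.4] [32.9 35.8] 7.4 cent 421.2 181.1
[[403.0, 198.0], [407.0, 163.0], [440.0, 167.0], [435.0, 202.0]]
small 145 [421.3 182.2] [31.3 34.7] 7.4 cent 421.1 180.8
[[404.0, 197.0], [408.0, 163.0], [439.0, 167.0], [435.0, 201.0]]
small 155 [414.6 183.1] [37.  19.9] 51.5 cent 415.4 187.0
[[395.0, 175.0], [411.0, 162.0], [434.0, 191.0], [418.0, 204.0]]
large 139.0 [426.2  69.8] [49.7 55.3] 41.8 cent 427.7 67.9
[[389.0, 74.0], [426.0, 33.0], [463.0, 66.0], [426.0, 107.0]]
large 135 [426.2  69.9] [50.1 55.8] 41.8 cent 427.7 68.0
[[389.0, 74.0], [426.0, 32.0], [463.0, 66.0], [426.0, 107.0]]
large 145 [426.1  69.6] [49.  54.6] 41.8 cent 427.7 67.8
[[390.0, 74.0], [426.0, 33.0], [463.0, 66.0], [426.0, 106.0]]
large 155 [426.   69.6] [47.3 52.5] 42.1 cent 425.6 69.6
[[391.0, 73.0], [426.0, 34.0], [461.0, 66.0], [426.0, 105.0]]
plug 99.0 [454.5 -67.5] [102.7 102.3] 88.4 cent 454.7 -67.1
plug 135 [454.6 -66.1] [15.  16.1] 88.0 cent 454.4 -66.0
plug 145 [449.1 -64.1] [10.9  3.4] 65.9 cent 449.1 -63.5Traceback (most recent call last):
  File "<stdin>", line 5, in <module>
  File "seg.py", line 9, in seg
    k=max(cs,key=cv2.contourArea)[:,0,:]
      ~~~^^^^^^^^^^^^^^^^^^^^^^^^
ValueError: max() iterable argument is empty
```

Run:
```python
from seg import *
c=dict(np.load('top0.npz'))
for n,p,z,r,ts in [('header',(344,214),.016,17,(None,140,160)),('plug',(290,217),.024,9,(None,125,130)),('dish',(117,151),.014,34,(None,)),('long',(207,148),.014,42,(None,140,)),('sq',(397,133),.014,38,(None,140)),('funnel',(313,127),.104,33,(None,135))]:
  for t in ts:
    t,P,r_=seg(c,p,z,r,t)
    print(n,t,np.round(r_[0],1),np.round(r_[1],1),round(r_[2],1),np.round(cv2.boxPoints(r_)).tolist())
im=c['image']
a=cv2.resize(im[85:185,75:255],None,fx=4.4,fy=4.4,interpolation=cv2.INTER_CUBIC)
save('crop1',a)
save('crop2',cv2.resize(im[85:185,262:442],None,fx=4.4,fy=4.4,interpolation=cv2.INTER_CUBIC))
```

```text
header 140.0 [ 456.4 -179.9] [43.4 15.6] 63.7 [[440.0, -196.0], [454.0, -203.0], [473.0, -164.0], [459.0, -157.0]]
header 140 [ 456.4 -179.9] [43.4 15.6] 63.7 [[440.0, -196.0], [454.0, -203.0], [473.0, -164.0], [459.0, -157.0]]
header 160 [ 453.4 -185.5] [29.4 13.4] 63.0 [[441.0, -196.0], [453.0, -202.0], [466.0, -175.0], [454.0, -169.0]]
plug 102.0 [454.3 -67.3] [36.8 36.6] 88.4 [[435.0, -85.0], [472.0, -86.0], [473.0, -49.0], [436.0, -48.0]]
plug 125 [454.8 -66.1] [16.4 17.8] 88.0 [[446.0, -74.0], [463.0, -75.0], [464.0, -58.0], [446.0, -58.0]]
plug 130 [454.8 -66.1] [15.7 17.1] 88.0 [[446.0, -74.0], [463.0, -74.0], [464.0, -59.0], [447.0, -58.0]]
dish 112.0 [604.7 292.2] [143.3 148.8] 89.8 [[530.0, 221.0], [679.0, 220.0], [679.0, 364.0], [531.0, 364.0]]
long 138.0 [607.6 103.7] [ 92.7 142.4] 0.0 [[561.0, 175.0], [561.0, 33.0], [654.0, 33.0], [654.0, 175.0]]
long 140 [607.5 103.8] [ 92. 142.] 0.1 [[561.0, 175.0], [562.0, 33.0], [654.0, 33.0], [653.0, 175.0]]
sq 135.0 [ 625.7 -297.2] [118.9 119. ] 84.2 [[560.0, -350.0], [679.0, -362.0], [691.0, -244.0], [572.0, -232.0]]
sq 140 [ 625.5 -297. ] [118.1 118.5] 84.0 [[560.0, -349.0], [678.0, -362.0], [691.0, -244.0], [573.0, -232.0]]
funnel 95.0 [ 621.8 -112.8] [127.1 129.2] 88.0 [[555.0, -174.0], [684.0, -179.0], [689.0, -52.0], [560.0, -47.0]]
funnel 135 [ 605.1 -110.7] [20.7 23.9] 73.5 [[591.0, -117.0], [614.0, -124.0], [619.0, -104.0], [597.0, -97.0]]
```

View pics/crop1.png

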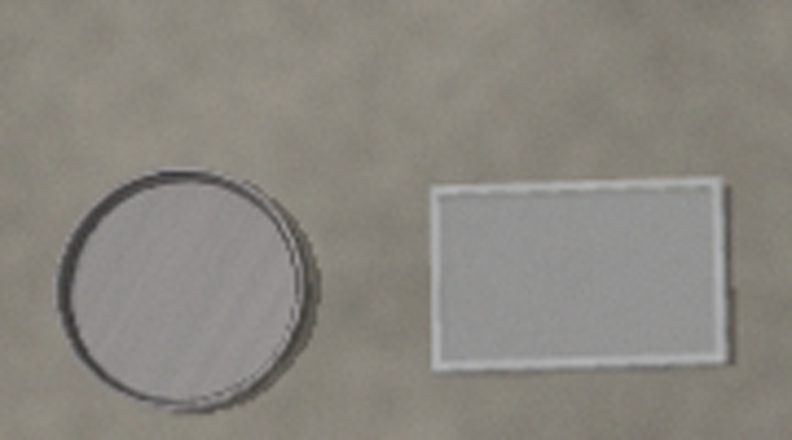

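View pics/crop2.png

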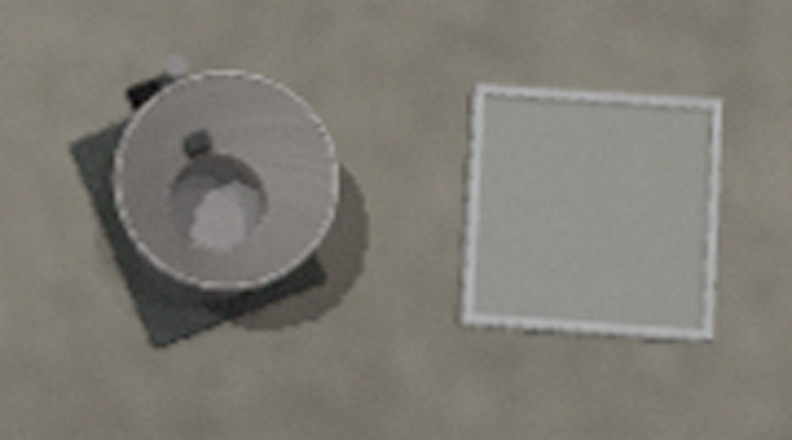

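Measurements are good enough to act on. I'll write a helper that turns a target pose into move units, starting with the header.

```bash
cat > go.py <<'E'
import sys
from h import *
from scipy.spatial.transform import Rotation as Ro
# usage: go.py x y z yawdeg [x y z yawdeg ...]  (mm) -> all relative to present pose
s=robot.observe()
p=np.array(s['tool_pos']);R=Ro.from_euler('xyz',s['tool_rot'])
print('t',round(s['time'],2),'pos',np.round(p*1000,1),'rot',np.round(np.degrees(s['tool_rot']),2),'open',round(s['opening']*1000,1),'F',np.round(s['contact_force'],2))
a=np.array(sys.argv[1:],float).reshape(-1,4)
for x,y,z,w in a:
    d=R.inv().apply(np.array([x,y,z])/1000-p)/.3
    T=Ro.from_euler('xyz',[np.pi,0,np.radians(w)])
    r=(R.inv()*T).as_rotvec()/(np.pi/2)
    print(np.round(np.r_[r,d],3).tolist(),'dist mm',round(np.linalg.norm(d)*300),'deg',round(np.linalg.norm(r)*90,1))
E
python3 go.py 456 -180 80 63.7 456 -180 3 63.7
```

```text
t 0.15 pos [ 136.9 -506.6  226.2] rot [-1.7994e+02 -1.0000e-02  1.5110e+01] open 91.6 F [ 0.11 -0.3  -1.33]
[-0.001, -0.0, -0.54, 1.311, -0.773, 0.488] dist mm 479 deg 48.6
[-0.001, -0.0, -0.54, 1.311, -0.773, 0.745] dist mm 508 deg 48.6
```

Request:
arm_command(motion=[[[0,0,-0.27,0.65,-0.38,0.2,0.2],[0,0,-0.27,0.65,-0.38,0.2,0.2],[0,0,-0.27,0.65,-0.38,0.2,0.2],[0,0,-0.54,0.98,-0.58,0.35,0.2],[0,0,-0.54,0.98,-0.58,0.35,0.2],[0,0,-0.54,0.98,-0.58,0.35,0.2],[0,0,-0.54,0.98,-0.58,0.35,0.2],[0,0,-0.54,0.98,-0.58,0.35,0.2]]])

```text
time: 0.95
tool_pos: [0.3769, -0.2579, 0.12]
tool_rot: [-3.138, -0.002, 1.117]
contact_force: [-0.9, 0.2, -0.4]
opening: 0.0552
```

```bash
python3 go.py 456 -180 80 63.7 456 -180 3 63.7
```

```text
t 0.95 pos [ 376.9 -257.9  120. ] rot [-1.7982e+02 -1.2000e-01  6.3980e+01] open 55.2 F [-0.88  0.22 -0.44]
[-0.002, -0.001, 0.003, 0.349, 0.124, 0.134] dist mm 118 deg 0.4
[-0.002, -0.001, 0.003, 0.348, 0.124, 0.39] dist mm 161 deg 0.4
```

Request:
arm_command(motion=[[[0,0,0,0.349,0.124,0.13,0.2],[0,0,0,0.349,0.124,0.13,0.2],[0,0,0,0.349,0.124,0.13,0.2],[0,0,0,0.349,0.124,0.13,0.2],[0,0,0,0.349,0.124,0.13,0.2]]])

```text
time: 1.45
tool_pos: [0.4548, -0.1852, 0.0827]
tool_rot: [-3.141, 0.0, 1.113]
contact_force: [-0.2, 0.4, 0.6]
opening: 0.0548
```

```bash
python3 go.py 456 -180 3 63.7
python3 - <<'E'
from h import *
c=robot.read_camera('wrist'); save('w1',c['image']); np.savez('w1.npz',**c)
E
```

```text
t 1.45 pos [ 454.8 -185.2   82.7] rot [-1.7997e+02  3.0000e-02  6.3750e+01] open 54.8 F [-0.24  0.36  0.62]
[-0.0, 0.0, 0.001, 0.018, -0.004, 0.266] dist mm 80 deg 0.1
```

View pics/w1.png

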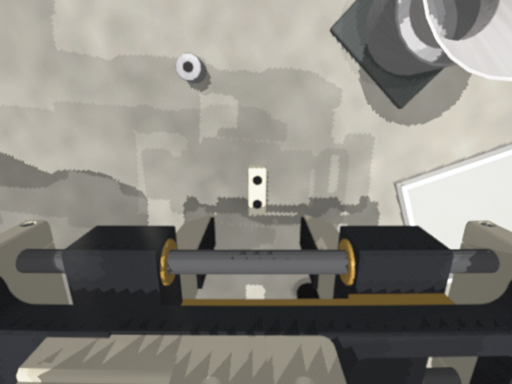

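The wrist view shows the header square between the jaws at (257,190). The arm is slightly short along tool x, so I'll correct that and descend.

Request:
arm_command(motion=[[[0,0,0,0.018,-0.004,0.13,0.2],[0,0,0,0.018,-0.004,0.22,0.2],[0,0,0,0.018,-0.004,0.22,0.2],[0,0,0,0.018,-0.004,0.22,0.2]]])

```text
time: 1.9
tool_pos: [0.4562, -0.1806, 0.0174]
tool_rot: [3.141, 0.0, 1.11]
contact_force: [0.1, 0.4, 0.5]
opening: 0.0548
```

```bash
python3 go.py 456 -180 3 63.7
```

```text
t 1.9 pos [ 456.2 -180.6   17.4] rot [1.7999e+02 1.0000e-02 6.3620e+01] open 54.8 F [0.1  0.41 0.48]
[0.0, 0.0, -0.001, 0.001, -0.001, 0.048] dist mm 14 deg 0.1
```

Request:
arm_command(motion=[[[0,0,0,0,0,0.046,0.2],[0,0,0,0,0,0.046,0.2],[0,0,0,0,0,0.046,-1],[0,0,0,0,0,0.046,-1],[0,0,0,0,0,0.046,-1],[0,0,0,0,0,0.046,-1],[0,0,0,0,0,0.046,-1],[0,0,0,0,0,0.046,-1]]], grip_force=15)

```text
time: 2.7
tool_pos: [0.4565, -0.1794, 0.0031]
tool_rot: [3.141, 0.0, 1.112]
contact_force: [-0.2, 0.5, 1.3]
opening: 0.0157
```

```bash
python3 go.py 456 -180 150 63.7
```

```text
t 2.7 pos [ 456.5 -179.4    3.1] rot [179.99   0.    63.72] open 15.7 F [-0.15  0.45  1.31]
[0.0, 0.0, 0.0, -0.002, -0.001, -0.49] dist mm 147 deg 0.0
```

Request:
arm_command(motion=[[[0,0,0,0,0,-0.1,-1],[0,0,0,0,0,-0.25,-1],[0,0,0,0,0,-0.4,-1],[0,0,0,0,0,-0.49,-1],[0,0,0,0,0,-0.49,-1],[0,0,0,0,0,-0.49,-1]]])

```text
time: 3.3
tool_pos: [0.4563, -0.1794, 0.15]
tool_rot: [3.141, 0.0, 1.112]
contact_force: [0.3, 0.4, -0.7]
opening: 0.0157
```

```bash
python3 go.py 607 104 150 63.7 607 104 30 63.7
```

```text
t 3.3 pos [ 456.3 -179.4  150. ] rot [1.7996e+02 1.0000e-02 6.3720e+01] open 15.7 F [ 0.28  0.45 -0.71]
[0.0, 0.0, 0.0, 1.069, 0.032, -0.0] dist mm 321 deg 0.0
[0.0, 0.0, 0.0, 1.069, 0.032, 0.4] dist mm 343 deg 0.0
```

Request:
arm_command(motion=[[[0,0,0,0.15,0,0,-1],[0,0,0,0.3,0.01,0,-1],[0,0,0,0.45,0.02,0,-1],[0,0,0,0.6,0.03,0,-1],[0,0,0,0.75,0.032,0,-1],[0,0,0,0.9,0.032,0,-1],[0,0,0,1.0,0.032,0,-1],[0,0,0,1.0,0.032,0,-1]]])

```text
time: 4.1
tool_pos: [0.5978, 0.0889, 0.1472]
tool_rot: [-3.138, 0.001, 1.116]
contact_force: [-0.5, -0.2, -0.0]
opening: 0.0158
```

Request:
arm_command(motion=[[[0,0,0,0.068,0,0.1,-1],[0,0,0,0.068,0,0.25,-1],[0,0,0,0.068,0,0.38,-1],[0,0,0,0.068,0,0.4,-1],[0,0,0,0.068,0,0.4,-1],[0,0,0,0.068,0,0.4,-1]]])

```text
time: 4.7
tool_pos: [0.6079, 0.1031, 0.0314]
tool_rot: [3.14, -0.001, 1.111]
contact_force: [0.7, 0.5, 0.4]
opening: 0.0155
```

```bash
python3 go.py 607 104 7.6 63.7
python3 - <<'E'
from h import *
c=robot.read_camera('top'); save('t2',c['image'])
c=robot.read_camera('wrist'); save('w2',c['image'])
E
```

```text
t 4.7 pos [607.9 103.1  31.4] rot [ 1.7988e+02 -5.0000e-02  6.3680e+01] open 15.5 F [0.7  0.48 0.4 ]
[0.001, -0.001, -0.0, 0.001, -0.004, 0.079] dist mm 24 deg 0.1
```

View pics/w2.png

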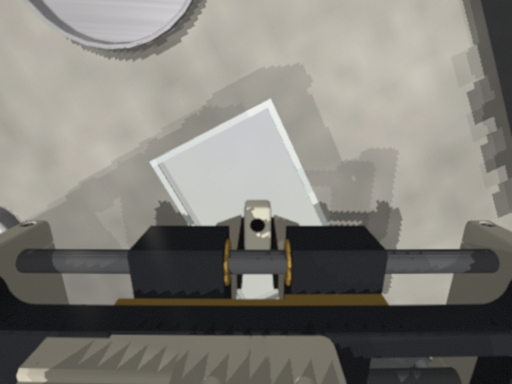

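The wrist view shows the header held at (257,225), well inside the oblong tray. Lowering and releasing.

Request:
arm_command(motion=[[[0,0,0,0,0,0.04,-1],[0,0,0,0,0,0.065,-1],[0,0,0,0,0,0.076,-1],[0,0,0,0,0,0.076,-1],[0,0,0,0,0,0.079,-1],[0,0,0,0,0,0.079,-1]]])

```text
time: 5.4
tool_pos: [0.6068, 0.1036, 0.0067]
tool_rot: [-3.142, 0.0, 1.112]
contact_force: [-1.6, -0.0, 5.4]
opening: 0.0156
```

```bash
python3 go.py 607 104 7.6 63.7
```

```text
t 5.4 pos [606.8 103.6   6.7] rot [-1.800e+02  1.000e-02  6.373e+01] open 15.6 F [-1.61 -0.02  5.43]
[-0.0, 0.0, 0.0, 0.001, 0.0, -0.003] dist mm 1 deg 0.0
```

Request:
arm_command(motion=[[[0,0,0,0,0,0,-0.25],[0,0,0,0,0,0,-0.25],[0,0,0,0,0,0,-0.25],[0,0,0,0,0,-0.05,-0.25],[0,0,0,0,0,-0.2,-0.25],[0,0,0,0,0,-0.36,-0.25],[0,0,0,0,0,-0.48,-0.25],[0,0,0,0,0,-0.48,-0.25]]])

```text
time: 6.2
tool_pos: [0.6102, 0.1038, 0.1577]
tool_rot: [3.131, -0.006, 1.112]
contact_force: [1.0, 0.5, 0.9]
opening: 0.0343
```

```bash
python3 go.py 454 -66 150 63.7 454 -66 3 63.7;  python3 - <<'E'
from h import *
c=robot.read_camera('wrist'); save('w3',c['image'])
E
```

```text
t 6.2 pos [610.2 103.8 157.7] rot [179.37  -0.35  63.72] open 34.3 F [0.97 0.52 0.87]
[0.007, -0.004, 0.0, -0.738, -0.216, 0.019] dist mm 231 deg 0.7
[0.007, -0.004, 0.0, -0.741, -0.222, 0.509] dist mm 278 deg 0.7
```

View pics/w3.png

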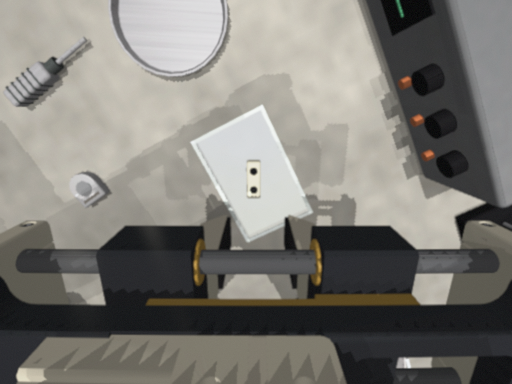

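The header lies in the oblong tray at (254,180), bores up. Plug next.

Request:
arm_command(motion=[[[0,0,0,-0.16,-0.05,0,0.1],[0,0,0,-0.32,-0.1,0,0.1],[0,0,0,-0.48,-0.14,0.05,0.1],[0,0,0,-0.64,-0.19,0.15,0.1],[0,0,0,-0.74,-0.22,0.2,0.1],[0,0,0,-0.74,-0.22,0.3,0.1],[0,0,0,-0.74,-0.22,0.3,0.1],[0,0,0,-0.74,-0.22,0.3,0.1]]])

```text
time: 7.05
tool_pos: [0.4493, -0.066, 0.0601]
tool_rot: [-3.14, 0.0, 1.112]
contact_force: [1.4, 0.1, 0.6]
opening: 0.0502
```

```bash
python3 go.py 454 -66 3 63.7;  python3 - <<'E'
from h import *
c=robot.read_camera('wrist'); save('w4',c['image']); np.savez('w4.npz',**c)
E
```

```text
t 7.05 pos [449.3 -66.   60.1] rot [-1.799e+02  1.000e-02  6.371e+01] open 50.2 F [1.43 0.12 0.65]
[-0.001, 0.0, 0.0, 0.007, 0.014, 0.19] dist mm 57 deg 0.1
```

View pics/w4.png

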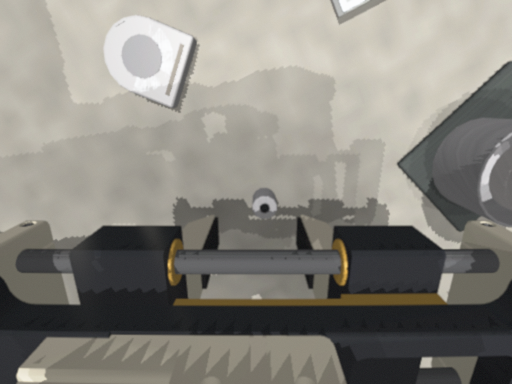

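```bash
python3 - <<'E'
from h import *
c=dict(np.load('w4.npz')); print(onplane(c,[(264,205)],.024))
E
python3 go.py 455 -66 2 63.7
```

```text
[[ 0.45429147 -0.06571886  0.024     ]]
t 7.1 pos [450.1 -66.   60.8] rot [179.97  -0.    63.75] open 50.5 F [0.32 0.3  0.36]
[0.0, -0.0, 0.001, 0.007, 0.015, 0.196] dist mm 59 deg 0.1
```

The wrist view puts the plug at (454,-66), the same as the top view. Going down to grip it.

Request:
arm_command(motion=[[[0,0,0,0.006,0.013,0.09,0.1],[0,0,0,0.006,0.013,0.15,0.1],[0,0,0,0.006,0.013,0.185,0.1],[0,0,0,0.006,0.013,0.19,0.1],[0,0,0,0.006,0.013,0.19,-1],[0,0,0,0.006,0.013,0.19,-1],[0,0,0,0.006,0.013,0.19,-1],[0,0,0,0.006,0.013,0.19,-1]]], grip_force=25)

```text
time: 7.9
tool_pos: [0.4541, -0.0665, 0.0038]
tool_rot: [3.14, -0.0, 1.112]
contact_force: [0.5, -0.7, -0.6]
opening: 0.0231
```

Request:
arm_command(motion=[[[0,0,0,0,0,0,-1],[0,0,0,0,0,-0.1,-1],[0,0,0,0,0,-0.25,-1],[0,0,0,0,0,-0.4,-1],[0,0,0,0,0,-0.5,-1],[0,0,0,0,0,-0.5,-1],[0,0,0,0,0,-0.5,-1]]])

```text
time: 8.6
tool_pos: [0.4536, -0.0663, 0.1534]
tool_rot: [3.141, -0.0, 1.112]
contact_force: [0.8, -0.8, -1.2]
opening: 0.0187
```

```bash
python3 go.py 622 -114 150 63.7;  python3 - <<'E'
from h import *
c=robot.read_camera('wrist'); save('w5',c['image']); np.savez('w5.npz',**c)
E
```

```text
t 8.6 pos [453.6 -66.3 153.4] rot [179.95  -0.    63.71] open 18.7 F [ 0.76 -0.8  -1.24]
[0.001, -0.0, 0.0, 0.106, 0.574, 0.012] dist mm 175 deg 0.1
```

View pics/w5.png

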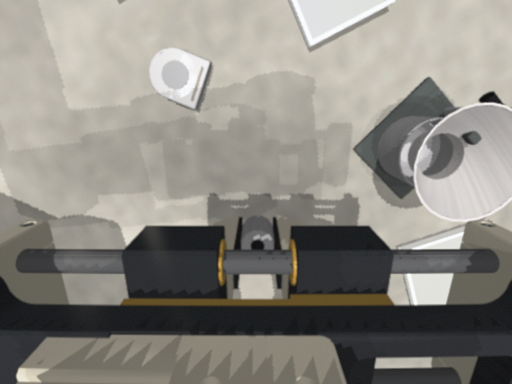

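The plug is held between the pads at (258,243). Moving over the funnel.

Request:
arm_command(motion=[[[0,0,0,0.03,0.15,-0.01,-1],[0,0,0,0.06,0.3,-0.01,-1],[0,0,0,0.08,0.45,-0.01,-1],[0,0,0,0.106,0.55,-0.01,-1],[0,0,0,0.106,0.574,-0.01,-1],[0,0,0,0.106,0.574,-0.01,-1],[0,0,0,0.106,0.574,-0.01,-1]]])

```text
time: 9.35
tool_pos: [0.6206, -0.1136, 0.1547]
tool_rot: [-3.138, 0.001, 1.112]
contact_force: [-0.3, 0.6, -0.4]
opening: 0.0193
```

```bash
python3 go.py 622 -114 115 63.7;  python3 - <<'E'
from h import *
c=robot.read_camera('wrist'); save('w6',c['image']); np.savez('w6.npz',**c)
c=robot.read_camera('side'); save('s6',c['image'])
E
```

```text
t 9.35 pos [ 620.6 -113.6  154.7] rot [-1.798e+02  4.000e-02  6.371e+01] open 19.3 F [-0.27  0.62 -0.38]
[-0.002, 0.0, 0.0, 0.001, 0.005, 0.132] dist mm 40 deg 0.2
```

View pics/w6.png

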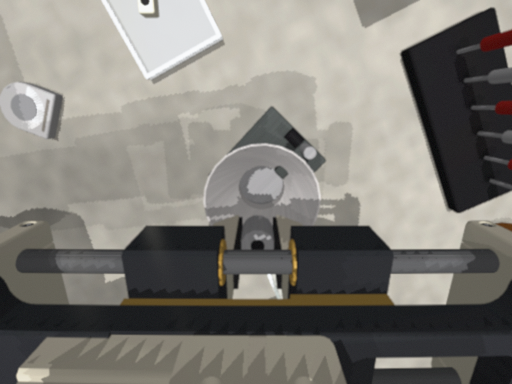

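View pics/s6.png

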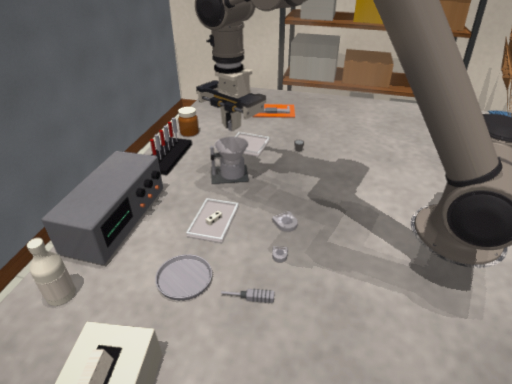

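In both views the plug is centred over the funnel: mouth edges at columns 205 and 320 in the wrist view. Lowering a little and releasing.

Request:
arm_command(motion=[[[0,0,0,0.001,0.008,0.06,-1],[0,0,0,0.001,0.008,0.12,-1],[0,0,0,0.001,0.008,0.14,-1],[0,0,0,0.001,0.008,0.14,-1],[0,0,0,0.001,0.008,0.14,0],[0,0,0,0.001,0.008,0.14,0],[0,0,0,0.001,0.008,0.14,0],[0,0,0,0.001,0.008,0.14,0]]])

```text
time: 10.25
tool_pos: [0.6247, -0.1149, 0.1148]
tool_rot: [3.141, -0.0, 1.112]
contact_force: [-0.0, 0.8, 0.4]
opening: 0.044
```

Request:
arm_command(motion=[[[0,0,0,0,0,-0.1,0],[0,0,0,0,0,-0.2,0],[0,0,0,-0.15,-0.1,-0.2,0],[0,0,0,-0.25,-0.25,-0.2,0],[0,0,0,-0.25,-0.4,-0.2,0.5],[0,0,0,-0.25,-0.4,-0.2,0.7],[0,0,0,-0.25,-0.4,-0.2,0.7]]])

```text
time: 10.95
tool_pos: [0.4832, -0.1289, 0.175]
tool_rot: [3.14, -0.0, 1.112]
contact_force: [1.4, -0.3, -0.5]
opening: 0.0654
```

```bash
python3 go.py 431 64 100 -48.2;  python3 - <<'E'
from h import *
c=robot.read_camera('wrist'); save('w7',c['image']); np.savez('w7.npz',**c)
c=robot.read_camera('top'); save('t7',cv2.resize(c['image'][85:185,240:420],None,fx=4.4,fy=4.4,interpolation=cv2.INTER_CUBIC)); np.savez('t7.npz',**c)
E
```

```text
t 10.95 pos [ 483.2 -128.9  175. ] rot [179.92  -0.    63.7 ] open 65.4 F [ 1.4  -0.34 -0.48]
[0.001, -0.001, 1.243, 0.499, -0.441, 0.249] dist mm 213 deg 111.9
```

View pics/w7.png

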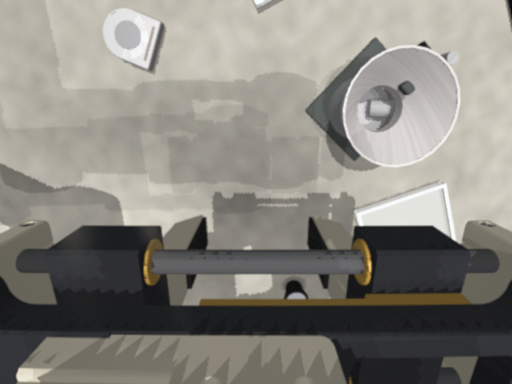

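View pics/t7.png

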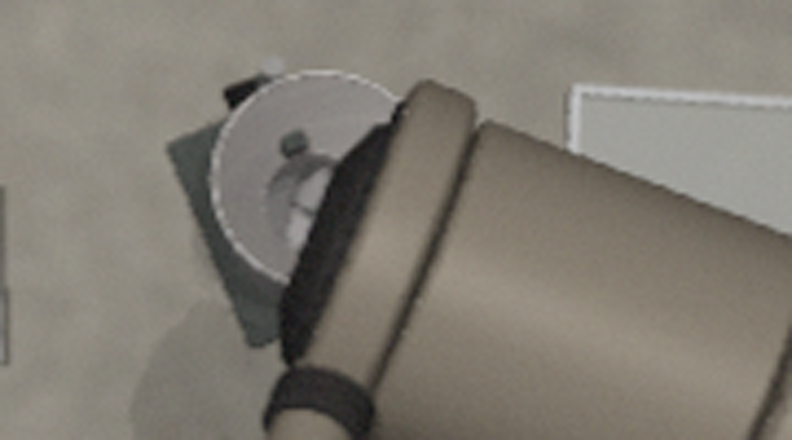

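Inside the spout at (375,110) in the wrist view the plug seems to be down in the cup; I'll confirm that later by depth. Next is the large can at yaw 131.8, the shorter turn.

```bash
python3 go.py 431.5 64 90 131.8
```

```text
t 11.05 pos [ 485.3 -129.5  175.1] rot [ 1.7982e+02 -1.0000e-02  6.3720e+01] open 73.0 F [-0.01 -0.16  0.26]
[0.002, 0.001, -0.756, 0.499, -0.447, 0.282] dist mm 218 deg 68.1
```

Request:
arm_command(motion=[[[0,0,-0.09,0.07,-0.06,0,0.8],[0,0,-0.19,0.14,-0.12,0.05,0.8],[0,0,-0.28,0.21,-0.19,0.1,0.8],[0,0,-0.38,0.28,-0.25,0.15,0.8],[0,0,-0.47,0.35,-0.31,0.2,0.8],[0,0,-0.57,0.42,-0.38,0.25,0.8],[0,0,-0.66,0.499,-0.447,0.28,0.8],[0,0,-0.756,0.499,-0.447,0.28,0.8]]])

```text
time: 11.85
tool_pos: [0.4295, 0.0674, 0.089]
tool_rot: [-3.14, -0.002, 2.308]
contact_force: [0.5, -0.5, -0.2]
opening: 0.0825
```

Request:
arm_command(motion=[[[0,0,0,0,0,0,0.8],[0,0,0,0,0,0,0.8]]])

```text
time: 12.05
tool_pos: [0.4313, 0.0645, 0.0903]
tool_rot: [3.141, 0.001, 2.295]
contact_force: [0.1, -0.6, -0.2]
opening: 0.0828
```

```bash
python3 go.py 431.5 64 3 131.8;  python3 - <<'E'
from h import *
c=robot.read_camera('wrist'); save('w8',c['image']); np.savez('w8.npz',**c)
E
```

```text
t 12.05 pos [431.3  64.5  90.3] rot [1.7995e+02 6.0000e-02 1.3149e+02] open 82.8 F [ 0.07 -0.6  -0.25]
[0.001, 0.001, -0.003, -0.002, -0.001, 0.291] dist mm 87 deg 0.3
```

View pics/w8.png

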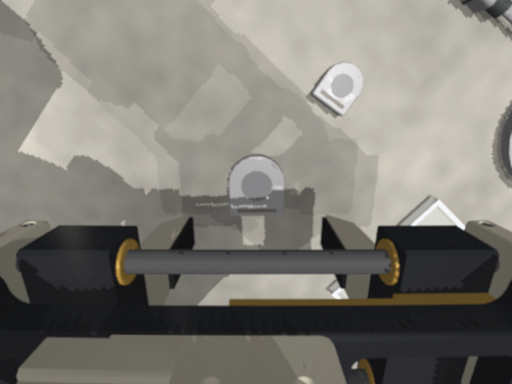

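The large can sits centred and square between the open jaws at (257,185). Going down.

Request:
arm_command(motion=[[[0,0,0,0,0,0.13,0.8],[0,0,0,0,0,0.23,0.8],[0,0,0,0,0,0.28,0.8],[0,0,0,0,0,0.29,0.8],[0,0,0,0,0,0.29,0.8],[0,0,0,0,0,0.29,-1],[0,0,0,0,0,0.29,-1],[0,0,0,0,0,0.29,-1]]], grip_force=20)

```text
time: 12.9
tool_pos: [0.4303, 0.0646, 0.004]
tool_rot: [3.14, 0.001, 2.298]
contact_force: [-0.3, 0.2, -0.3]
opening: 0.0632
```

Request:
arm_command(motion=[[[0,0,0,0,0,0,-1],[0,0,0,0,0,0,-1],[0,0,0,0,0,0,-1]]])

```text
time: 13.2
tool_pos: [0.43, 0.0646, 0.0036]
tool_rot: [3.141, 0.001, 2.299]
contact_force: [-1.1, 0.3, 4.8]
opening: 0.0524
```

```bash
python3 go.py 431.5 64 150 131.8
```

```text
t 13.2 pos [430.   64.6   3.6] rot [1.7997e+02 4.0000e-02 1.3171e+02] open 52.4 F [-1.09  0.26  4.85]
[0.0, 0.0, -0.001, -0.005, 0.003, -0.488] dist mm 146 deg 0.1
```

Request:
arm_command(motion=[[[0,0,0,0,0,-0.05,-1],[0,0,0,0,0,-0.15,-1],[0,0,0,0,0,-0.3,-1],[0,0,0,0,0,-0.45,-1],[0,0,0,0,0,-0.49,-1],[0,0,0,0,0,-0.49,-1],[0,0,0,0,0,-0.49,-1]]])

```text
time: 13.9
tool_pos: [0.4291, 0.0646, 0.1495]
tool_rot: [-3.141, -0.001, 2.299]
contact_force: [-0.4, -0.4, -0.5]
opening: 0.0516
```

```bash
python3 go.py 470 -120 150 108 624.9 -304 150 84.2;  python3 - <<'E'
from h import *
c=robot.read_camera('wrist'); save('w9',c['image']); np.savez('w9.npz',**c)
E
```

```text
t 13.9 pos [429.1  64.6 149.5] rot [-1.7995e+02 -3.0000e-02  1.3171e+02] open 51.6 F [-0.39 -0.35 -0.53]
[-0.001, -0.0, 0.263, -0.55, -0.308, -0.002] dist mm 189 deg 23.7
[-0.001, -0.0, 0.528, -1.351, -0.33, -0.002] dist mm 417 deg 47.5
```

View pics/w9.png

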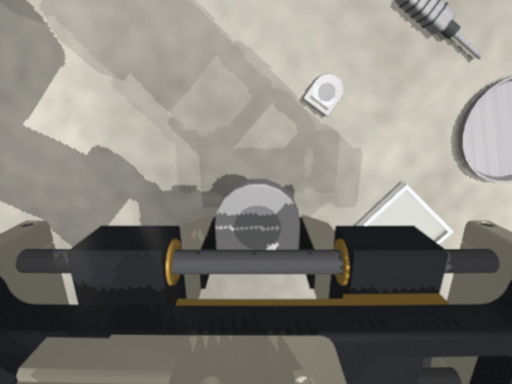

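The large can is held level at (257,215). Travelling to the square tray by a point clear of the funnel.

Request:
arm_command(motion=[[[0,0,0.05,-0.1,-0.06,0,-1],[0,0,0.1,-0.2,-0.12,0,-1],[0,0,0.15,-0.32,-0.18,0,-1],[0,0,0.2,-0.44,-0.25,0,-1],[0,0,0.25,-0.55,-0.31,0,-1],[0,0,0.3,-0.67,-0.315,0,-1],[0,0,0.36,-0.8,-0.32,0,-1],[0,0,0.42,-0.93,-0.32,0,-1]]])

```text
time: 14.75
tool_pos: [0.5435, -0.2087, 0.1479]
tool_rot: [-3.138, -0.002, 1.634]
contact_force: [1.0, -0.9, -0.5]
opening: 0.0519
```

Request:
arm_command(motion=[[[0,0,0,0,0,0,-1],[0,0,0,0,0,0,-1]]])

```text
time: 14.95
tool_pos: [0.5427, -0.2074, 0.1476]
tool_rot: [-3.138, -0.003, 1.639]
contact_force: [-0.2, -0.5, 0.1]
opening: 0.0519
```

```bash
python3 go.py 624.9 -304 150 84.2 624.9 -304 40 84.2
```

```text
t 14.95 pos [ 542.7 -207.4  147.6] rot [-1.7977e+02 -1.5000e-01  9.3900e+01] open 51.9 F [-0.24 -0.49  0.1 ]
[-0.003, -0.001, 0.108, -0.34, 0.251, -0.01] dist mm 127 deg 9.7
[-0.003, -0.001, 0.108, -0.341, 0.253, 0.357] dist mm 166 deg 9.7
```

Request:
arm_command(motion=[[[-0.003,-0.001,0.05,-0.11,0.08,0,-1],[-0.003,-0.001,0.108,-0.22,0.16,0,-1],[-0.003,-0.001,0.108,-0.34,0.25,0,-1],[-0.003,-0.001,0.108,-0.34,0.252,0.12,-1],[-0.003,-0.001,0.108,-0.34,0.252,0.25,-1],[-0.003,-0.001,0.108,-0.341,0.253,0.35,-1],[-0.003,-0.001,0.108,-0.341,0.253,0.36,-1],[-0.003,-0.001,0.108,-0.341,0.253,0.36,-1]]])

```text
time: 15.75
tool_pos: [0.6257, -0.3033, 0.0416]
tool_rot: [3.139, 0.0, 1.471]
contact_force: [0.3, -1.1, -0.1]
opening: 0.0517
```

```bash
python3 go.py 624.9 -304 7.6 84.2;  python3 - <<'E'
from h import *
c=robot.read_camera('wrist'); save('w10',c['image']); np.savez('w10.npz',**c)
E
```

```text
t 15.75 pos [ 625.7 -303.3   41.6] rot [179.86   0.    84.26] open 51.7 F [ 0.34 -1.1  -0.06]
[0.002, 0.0, 0.001, -0.003, -0.003, 0.113] dist mm 34 deg 0.2
```

View pics/w10.png

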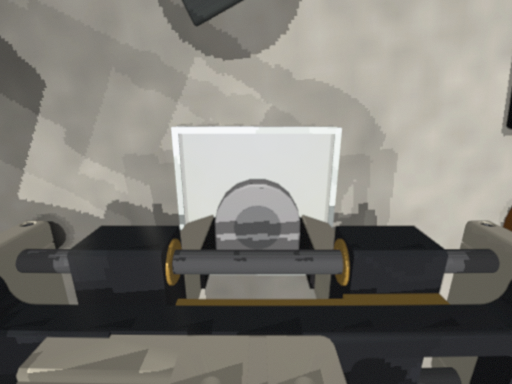

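The can is centred across the tray, whose edges lie at columns 172 and 341, and square with it. Lowering gently.

Request:
arm_command(motion=[[[0,0,0,-0.003,-0.003,0.05,-1],[0,0,0,-0.003,-0.003,0.09,-1],[0,0,0,-0.003,-0.003,0.107,-1],[0,0,0,-0.003,-0.003,0.111,-1],[0,0,0,-0.003,-0.003,0.113,-1],[0,0,0,-0.003,-0.003,0.113,-1]]])

```text
time: 16.4
tool_pos: [0.6258, -0.3055, 0.0087]
tool_rot: [3.136, 0.002, 1.469]
contact_force: [-0.2, -0.0, -0.7]
opening: 0.0515
```

```bash
python3 go.py 624.9 -304 7.6 84.2
```

```text
t 16.4 pos [ 625.8 -305.5    8.7] rot [1.7969e+02 9.0000e-02 8.4190e+01] open 51.5 F [-0.23 -0.04 -0.74]
[0.003, 0.001, -0.0, 0.005, -0.003, 0.003] dist mm 2 deg 0.3
```

Request:
arm_command(motion=[[[0,0,0,0,0,0.004,-1],[0,0,0,0,0,0.006,-1],[0,0,0,0,0,0.006,-1]]])

```text
time: 16.7
tool_pos: [0.626, -0.3056, 0.0078]
tool_rot: [3.135, 0.002, 1.469]
contact_force: [-1.1, 0.6, 5.7]
opening: 0.0519
```

```bash
python3 go.py 624.9 -304 7.6 84.2
```

```text
t 16.7 pos [ 626.  -305.6    7.8] rot [1.7965e+02 1.1000e-01 8.4190e+01] open 51.9 F [-1.09  0.64  5.69]
[0.004, 0.001, -0.0, 0.005, -0.004, 0.001] dist mm 2 deg 0.4
```

Contact: 5.7 N upward. Releasing with a limited opening, then rising.

Request:
arm_command(motion=[[[0,0,0,0,0,0,0.3],[0,0,0,0,0,0,0.3],[0,0,0,0,0,0,0.3],[0,0,0,0,0,-0.04,0.3],[0,0,0,0,0,-0.12,0.3],[0,0,0,0,0,-0.25,0.3],[0,0,0,0,0,-0.4,0.3],[0,0,0,0,0,-0.48,0.3]]])

```text
time: 17.5
tool_pos: [0.6262, -0.3058, 0.156]
tool_rot: [3.131, 0.004, 1.469]
contact_force: [-0.0, -0.6, 0.4]
opening: 0.0598
```

Request:
arm_command(motion=[[[0,0,0,0,0,-0.01,0.3],[0,0,0,0,0,-0.01,0.3]]])

```text
time: 17.7
tool_pos: [0.625, -0.3051, 0.1545]
tool_rot: [3.135, 0.002, 1.469]
contact_force: [-1.2, 1.2, -0.7]
opening: 0.0599
```

```bash
python3 go.py 500 -120 155 84.2 422 174 100 97.3;  python3 - <<'E'
from h import *
c=robot.read_camera('wrist'); save('w11',c['image']); np.savez('w11.npz',**c)
E
```

```text
t 17.7 pos [ 625.  -305.1  154.5] rot [1.7964e+02 1.1000e-01 8.4190e+01] open 59.9 F [-1.18  1.23 -0.66]
[0.004, 0.001, -0.0, 0.572, -0.477, -0.006] dist mm 223 deg 0.4
[0.004, 0.002, -0.146, 1.521, -0.836, 0.173] dist mm 523 deg 13.1
```

View pics/w11.png

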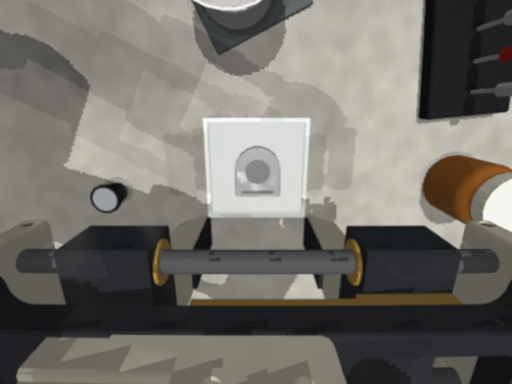

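The large can lies flat in the middle of the tray at (257,172). Now the small can.

Request:
arm_command(motion=[[[0.004,0.001,0,0.11,-0.09,0,0.3],[0.004,0.001,0,0.22,-0.18,0,0.3],[0.004,0.001,0,0.34,-0.28,0,0.3],[0.004,0.001,0,0.46,-0.38,0,0.3],[0.004,0.001,0,0.58,-0.47,0,0.3],[0.004,0.001,-0.05,0.72,-0.53,0,0.3],[0.004,0.001,-0.1,0.86,-0.58,0,0.3],[0.004,0.001,-0.146,1.0,-0.64,0,0.3]]])

```text
time: 18.55
tool_pos: [0.4626, 0.0144, 0.1508]
tool_rot: [-3.137, -0.001, 1.701]
contact_force: [0.5, 0.8, 0.1]
opening: 0.0597
```

Request:
arm_command(motion=[[[0,0,0,0,0,0,0.3],[0,0,0,0,0,0,0.3]]])

```text
time: 18.75
tool_pos: [0.4634, 0.0136, 0.1512]
tool_rot: [-3.138, -0.0, 1.701]
contact_force: [0.2, -0.6, 0.7]
opening: 0.0598
```

```bash
python3 go.py 422.3 174.4 90 97.3
```

```text
t 18.75 pos [463.4  13.6 151.2] rot [-1.7977e+02 -1.0000e-02  9.7430e+01] open 59.8 F [ 0.22 -0.61  0.73]
[-0.003, -0.0, 0.001, 0.549, -0.066, 0.204] dist mm 177 deg 0.3
```

Request:
arm_command(motion=[[[-0.003,0,0,0.14,-0.02,0,0.3],[-0.003,0,0,0.28,-0.03,0.05,0.3],[-0.003,0,0,0.42,-0.05,0.1,0.3],[-0.003,0,0,0.549,-0.066,0.2,0.3],[-0.003,0,0,0.549,-0.066,0.204,0.3],[-0.003,0,0,0.549,-0.066,0.204,0.3],[-0.003,0,0,0.549,-0.066,0.204,0.3]]])

```text
time: 19.45
tool_pos: [0.4246, 0.1724, 0.0912]
tool_rot: [3.138, 0.0, 1.697]
contact_force: [0.5, -0.1, -0.1]
opening: 0.0599
```

```bash
python3 go.py 422.3 174.4 3 97.3;  python3 - <<'E'
from h import *
c=robot.read_camera('wrist'); save('w12',c['image']); np.savez('w12.npz',**c)
E
```

```text
t 19.45 pos [424.6 172.4  91.2] rot [1.7979e+02 2.0000e-02 9.7220e+01] open 59.9 F [ 0.54 -0.07 -0.14]
[0.002, 0.0, -0.001, 0.008, -0.008, 0.294] dist mm 88 deg 0.2
```

View pics/w12.png

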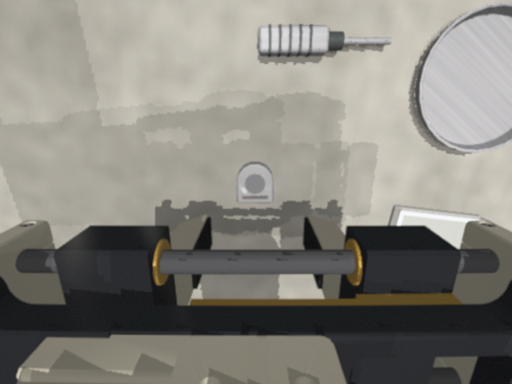

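The small can is square between the jaws at (255,184). Correcting about 2.4 mm, then going down.

Request:
arm_command(motion=[[[0,0,0,0.007,-0.007,0.13,0.3],[0,0,0,0.007,-0.007,0.23,0.3],[0,0,0,0.007,-0.007,0.28,0.3],[0,0,0,0.007,-0.007,0.292,0.3],[0,0,0,0.007,-0.007,0.292,0.3],[0,0,0,0.007,-0.007,0.292,-1],[0,0,0,0.007,-0.007,0.292,-1],[0,0,0,0.007,-0.007,0.292,-1]]], grip_force=18)

```text
time: 20.3
tool_pos: [0.422, 0.1756, 0.0043]
tool_rot: [3.137, -0.0, 1.699]
contact_force: [-0.3, 0.2, 0.3]
opening: 0.0402
```

Request:
arm_command(motion=[[[0,0,0,0,0,0,-1],[0,0,0,0,0,0,-1],[0,0,0,0,0,0,-1]]])

```text
time: 20.6
tool_pos: [0.4218, 0.1756, 0.004]
tool_rot: [3.137, 0.0, 1.699]
contact_force: [-0.6, -0.6, 5.8]
opening: 0.0334
```

```bash
python3 go.py 422.3 174.4 150 97.3
```

```text
t 20.6 pos [421.8 175.6   4. ] rot [179.76   0.    97.34] open 33.4 F [-0.58 -0.55  5.77]
[0.003, 0.0, 0.0, -0.004, 0.003, -0.487] dist mm 146 deg 0.2
```

Request:
arm_command(motion=[[[0,0,0,0,0,-0.05,-1],[0,0,0,0,0,-0.15,-1],[0,0,0,0,0,-0.3,-1],[0,0,0,0,0,-0.4,-1],[0,0,0,0,0,-0.4,-1],[0,0,0,0,0,-0.4,-1],[0,0,0,0,0,-0.4,-1]]])

```text
time: 21.3
tool_pos: [0.4201, 0.1753, 0.1222]
tool_rot: [3.141, 0.0, 1.699]
contact_force: [-0.9, -0.1, -1.2]
opening: 0.0337
```

```bash
python3 go.py 605.5 286 120 97.3 605.5 286 40 97.3
```

```text
t 21.3 pos [420.1 175.3 122.2] rot [1.7996e+02 2.0000e-02 9.7330e+01] open 33.7 F [-0.91 -0.11 -1.17]
[0.0, 0.0, 0.0, 0.287, 0.66, 0.008] dist mm 216 deg 0.1
[0.0, 0.0, 0.0, 0.287, 0.66, 0.274] dist mm 231 deg 0.1
```

Request:
arm_command(motion=[[[0,0,0,0.06,0.13,0,-1],[0,0,0,0.12,0.27,0,-1],[0,0,0,0.18,0.41,0,-1],[0,0,0,0.24,0.55,0,-1],[0,0,0,0.287,0.66,0.05,-1],[0,0,0,0.287,0.66,0.15,-1],[0,0,0,0.287,0.66,0.25,-1],[0,0,0,0.287,0.66,0.27,-1]]])

```text
time: 22.1
tool_pos: [0.6032, 0.285, 0.0365]
tool_rot: [-3.134, 0.002, 1.699]
contact_force: [0.3, -1.2, -1.2]
opening: 0.0339
```

Request:
arm_command(motion=[[[0,0,0,0,0,0,-1],[0,0,0,0,0,0,-1]]])

```text
time: 22.3
tool_pos: [0.6072, 0.2863, 0.0439]
tool_rot: [3.137, -0.0, 1.699]
contact_force: [-0.4, 0.4, -0.5]
opening: 0.0338
```

```bash
python3 go.py 605.5 286 8 97.3;  python3 - <<'E'
from h import *
c=robot.read_camera('wrist'); save('w13',c['image']); np.savez('w13.npz',**c)
E
```

```text
t 22.3 pos [607.2 286.3  43.9] rot [ 1.7976e+02 -1.0000e-02  9.7320e+01] open 33.8 F [-0.37  0.42 -0.48]
[0.003, -0.0, 0.0, -0.0, -0.006, 0.12] dist mm 36 deg 0.2
```

View pics/w13.png

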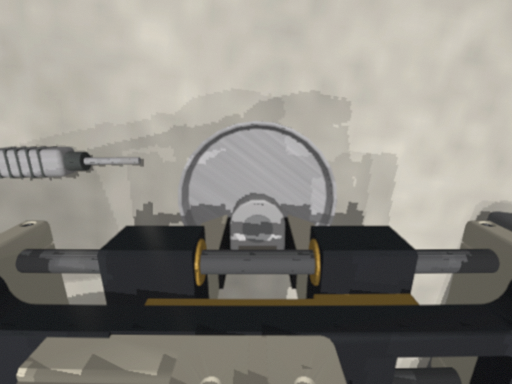

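The can is centred over the dish, whose rim lies at columns 181 and 334. Lowering.

Request:
arm_command(motion=[[[0,0,0,0,-0.004,0.05,-1],[0,0,0,0,-0.004,0.09,-1],[0,0,0,0,-0.004,0.11,-1],[0,0,0,0,-0.004,0.116,-1],[0,0,0,0,-0.004,0.118,-1],[0,0,0,0,-0.004,0.118,-1],[0,0,0,0,-0.004,0.118,-1]]])

```text
time: 23.05
tool_pos: [0.606, 0.2861, 0.0081]
tool_rot: [3.138, -0.0, 1.699]
contact_force: [-0.2, 0.0, 1.3]
opening: 0.0339
```

```bash
python3 go.py 605.5 286 8 97.3
```

```text
t 23.05 pos [606.  286.1   8.1] rot [ 1.7977e+02 -1.0000e-02  9.7330e+01] open 33.9 F [-0.23  0.    1.3 ]
[0.003, -0.0, 0.0, -0.0, -0.002, 0.0] dist mm 1 deg 0.2
```

Request:
arm_command(motion=[[[0,0,0,0,0,0.003,-1],[0,0,0,0,0,0.003,-1],[0,0,0,0,0,0.003,-0.05],[0,0,0,0,0,0.003,-0.05],[0,0,0,0,0,0.003,-0.05],[0,0,0,0,0,-0.04,-0.05],[0,0,0,0,0,-0.15,-0.05],[0,0,0,0,0,-0.3,-0.05]]])

```text
time: 23.85
tool_pos: [0.604, 0.2855, 0.097]
tool_rot: [-3.14, 0.001, 1.699]
contact_force: [-0.5, 0.2, 0.3]
opening: 0.0441
```

Request:
arm_command(motion=[[[0,0,0,-0.1,-0.1,-0.1,0],[0,0,0,-0.2,-0.25,-0.2,0],[0,0,0,-0.3,-0.4,-0.25,0],[0,0,0,-0.45,-0.5,-0.25,0],[0,0,0,-0.6,-0.5,-0.25,0],[0,0,0,-0.7,-0.5,-0.25,0],[0,0,0,-0.8,-0.5,-0.25,0],[0,0,0,-0.8,-0.5,-0.25,0]]])

```text
time: 24.65
tool_pos: [0.4876, 0.0255, 0.1734]
tool_rot: [3.137, 0.001, 1.694]
contact_force: [-0.2, 0.9, -1.1]
opening: 0.046
```

```bash
python3 go.py;  python3 - <<'E'
from h import *
for n in('top','side','wrist'):
    c=robot.read_camera(n); save('f_'+n,c['image']); np.savez(f'f_{n}.npz',**c)
E
```

```text
t 24.65 pos [487.6  25.5 173.4] rot [1.7971e+02 8.0000e-02 9.7090e+01] open 46.0 F [-0.16  0.91 -1.11]
```

View pics/f_top.png

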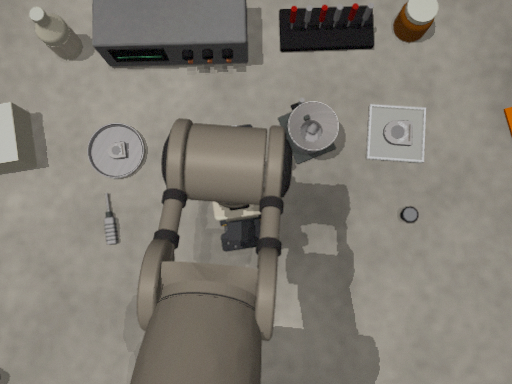

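View pics/f_side.png

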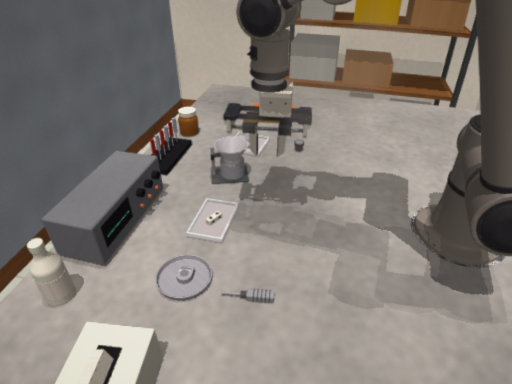

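The top view shows the small can at (119,150) in the dish and the large can at (398,132) in the square tray; the side view shows the header in the oblong tray at (214,217). Driver and loupe look unmoved. Next I'll use depth to check the plug, the seating heights and the bystanders.

Run:
```python
from seg import *
c=dict(np.load('f_top.npz')); c0=dict(np.load('top0.npz'))
def pts(c,x0,x1,y0,y1):
    u,v=np.meshgrid(np.arange(x0,x1),np.arange(y0,y1)); z=c['z_map'][y0:y1,x0:x1].ravel()
    o,d=rays(c,np.c_[u.ravel(),v.ravel()]); return (o+d*z[:,None]).reshape(y1-y0,x1-x0,3)
for cc in (c0,c): print(np.round(pts(cc,307,320,120,134)[::1,:,2]*1000).astype(int))
for n,x,y in(('small',119,150),('large',398,132),('loupe',410,214),('driver',110,228)): print(n,np.round(np.median(pts(c,x-2,x+3,y-2,y+3).reshape(-1,3),0),3),'before',np.round(np.median(pts(c0,x-2,x+3,y-2,y+3).reshape(-1,3),0),3))
d=cv2.absdiff(c['image'],c0['image']); print('diff loupe',d[200:228,396:424].mean(),'driver',d[190:250,98:125].mean())
a=cv2.resize(c['image'][100:165,275:435],None,fx=5,fy=5,interpolation=cv2.INTER_CUBIC); save('f_crop',a)
```

```text
[[62 61 61 59 61 57 60 58 64 63 63 67 66]
 [59 53 51 53 53 52 52 55 57 61 61 64 65]
 [ 7 12  9  7  9 12 10 10 51 50 56 60 61]
 [12 11 13 12 11 11 12  9  7  9 53 57 59]
 [ 9 12 12 11 14 11 11  8 10  6 10 50 57]
 [11 10  7  9  9 14  9  7  6 13  8  8 46]
 [ 9  9 10  9 12 10 12  9 12  9 13  9  8]
 [ 8 10 15 11  8 10 11 11  8  9  8  9 10]
 [ 9 10  9 11 11 12 10 11  8  8 12 15  9]
 [ 9 13 10 12 10 13 11 11 11 13 10  7  8]
 [11 10 10 13  8 10  7  8 11 11  8 11 13]
 [10  8 14  9  7  8 10  9  9  7  7 13 13]
 [11 12 12 10 10 11 12 11  9 10 13 10 10]
 [ 9 10  7 12 10  8  9 11  8  9  6 10 10]]
[[59 61 58 60 61 61 62 61 65 64 66 67 68]
 [57 54 49 53 48 48 54 52 59 60 60 63 64]
 [10  7  8 29 31 38 37 36 50 52 58 58 64]
 [ 8 12 10 30 33 37 35 36 41 38 51 53 60]
 [ 8  7 26 29 35 34 33 35 34 35 33 51 57]
 [11  9 30 32 35 35 34 29 31 35 33 31 49]
 [ 9 26 31 31 35 32 34 32 30 32 30 30  8]
 [10 26 29 34 32 34 30 33 32 33 29  9 10]
 [11 28 30 30 28 32 36 33 29 28 28 11  9]
 [24 26 30 30 30 28 31 29 30 28 10 13 12]
 [23 26 29 32 30 27 32 27 30 24  9 12 12]
 [ 9 24 31 31 29 27 30 31 25  9 10 10 12]
 [11  6 11 30 26 28 28 29 24  9  7 10  9]
 [10  7 10  8  9 10 25 20 11 11  9 11 12]]
small [0.604 0.285 0.019] before [0.608 0.29  0.005]
large [ 0.625 -0.299  0.019] before [ 0.628 -0.303  0.003]
loupe [ 0.453 -0.309  0.03 ] before [ 0.453 -0.31   0.03 ]
driver [0.441 0.303 0.018] before [0.441 0.303 0.018]
diff loupe 14.188775510204081 driver 15.033333333333333
```

View pics/f_crop.png

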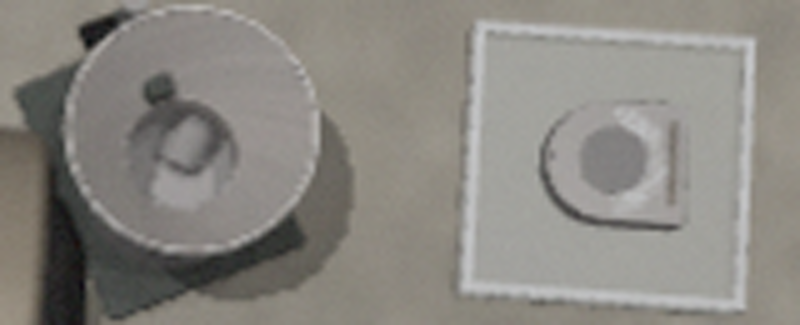

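View pics/f_wrist.png

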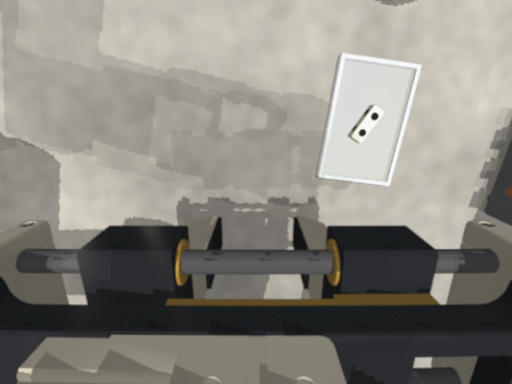

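Depth puts the plug in the cup at about 25–38 mm, so it is lying or leaning on the cup floor. One more look to check it is still, then hand in.

Request:
arm_command(motion=[[[0,0,0,0,0,0,0],[0,0,0,0,0,0,0],[0,0,0,0,0,0,0],[0,0,0,0,0,0,0],[0,0,0,0,0,0,0]]])

```text
time: 25.3
tool_pos: [0.4869, 0.029, 0.1721]
tool_rot: [3.139, 0.0, 1.699]
contact_force: [0.1, -0.5, -0.0]
opening: 0.0458
```

```bash
python3 - <<'E'
from seg import *
c0=dict(np.load('f_top.npz')); e=dict(np.load('top0.npz'))
c=robot.read_camera('top')
for k in(c0,c):
    z=k['z_map'][116:140,300:326]; z0=e['z_map'][116:140,300:326]
    m=(z0-z>.012)&(z0-z<.03); v,u=np.nonzero(m); uv=np.c_[u+300,v+116]
    o,d=rays(k,uv); P=o+d*z[m][:,None]; print(len(P),np.round(P.mean(0),4),np.round(P[:,2].max(),3))
w=onplane(c,(313.5,126.1),.104)[0]; print('axis',w)
E
python3 go.py
```

```text
95 [ 0.638  -0.1207  0.0306] 0.038
97 [ 0.6381 -0.1209  0.0302] 0.039
axis [ 0.62207044 -0.11476064  0.104     ]
t 25.35 pos [486.9  29.  172.1] rot [179.83   0.    97.35] open 45.9 F [-0.12 -0.16 -0.38]
```

The plug is still and about 17 mm from the funnel axis (limit 30). Handing in.

```bash
python3 -c "
from cell import robot
print(robot.hand_in())"
```

```text
the job is handed in; nothing more can be done
None
```

I placed all four parts, let go of everything and handed the job in at about 25 s on the robot's clock. The hand-in gives no verdict, so the checks below are my own.

- **Large can:** it lies flat near the middle of the square tray. Its top reads about 19 mm above the bench, and 18 mm is expected when it sits on the floor.
- **Small can:** it lies flat in the round dish, about 8 mm from the centre (limit 44 mm). Its top also reads about 19 mm.
- **Header:** it lies in the oblong tray with its bores up. I saw this only in the pictures and did not measure its final height. It was pressing on the tray floor with about 5 N before I released it.
- **Plug:** it is in the cup, lying or leaning, with its visible surface 24–39 mm above the bench and about 17 mm from the axis (limit 30 mm). Two pictures about 0.6 s apart showed no movement. I saw only its upper side, so the height of its centre (limit 12–40 mm) is inferred.
- **Driver and loupe:** their positions agree with the start to within about 1 mm. A plain image comparison showed some difference around both, and I did not find the cause. The arm's changed shadow is a likely one.

No wrist force reading passed about 6 N. The gripper was open, empty and clear of everything at hand-in.

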